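Hook the retracting hook onto the drill jig's bail

ROBOT

A 7-joint arm with a two-finger parallel gripper is mounted at the origin on the work surface. World frame = base frame: x ahead of the robot, y to its left, z up, the work surface at z = 0. Lengths are in m, angles in rad, forces in N, time in s.
With the tool pointing down it reaches from about 0.4 to 0.85 m from the base axis. Payload 4.5 kg.
Tool frame: the origin (TCP) lies between the finger pads; the fingertips stand 25 mm ahead of it and the grasp point (between the pads) lies 6 mm ahead of it (tips_ahead is the distance from the TCP to the fingertips, in m); x points along the fingers, z is the direction in which the jaws open and shut, and the axes are right-handed (so a half turn about x gives the same grasp; the last joint's range is limited). The gripper opens to 85 mm and grips with 20 to 120 N. Pads are 22 mm wide; open, the fingers measure 114 mm over their backs; the gripper's body (76 mm by 85 mm) begins 54 mm behind the grasp point. The pads swing forward as they close: fully open they stand 13 mm farther back than shut.
Start: joints at [-1.199, 0.689, -0.195, 1.565, 0.157, 0.902, -0.215], TCP at [0.207, 0.59, 0.256] pointing down, gripper open.
Joint ranges: [-3.01, 3.01], [-0.46, 2.08], [-1.47, 1.51], [0.13, 2.56], [-1, 4.14], [0.04, 2.09], [-2.66, 2.66]. Speed limits (rad/s): [2.57, 2.57, 3.14, 3.14, 3.14, 3.14, 3.14].

INTERFACE

Orientations are given as a unit quaternion [x, y, z, w].
In Python, from rig import sense, camera, sign_off, tips_ahead gives the robot as it stands. The module is installed in compiled form; this text tells all that it offers.
- The arm moves only by the tool jog_arm, never from a script. Its argument "steps" is a list of rows, each a list of 2 entries, a list of its own where there are three numbers: the shift along the world's x, y, z in m, then the turn, a rotation vector about the world's x, y, z in degrees. In form: [[[x, y, z], [ax, ay, az]], ...]. A call has 1 to 12 rows; each row is the pose to reach, as a shift and turn from the pose commanded when the call began; what a row does not reach only later rows make up. A row lasts 1/10 s, in which the tool goes at most 50 mm and 8.59 degrees, less where a joint would pass 70% of its speed; a pose out of reach is approached as far as the arm can. A call with a gripper value outside its range is refused whole. "gripper" is the closure, from -1 (fully open) to 1 (shut), set as the call begins (left out, the last holds). The fingers move at their own pace and stop on an object; "force" is the grip in N (left out, the last holds). Time passes only in rows, so rows that repeat a pose let the fingers close. It gives the time, the measured TCP pose, the force and the opening at its end, in the units of the state.
- sense(): the state, without advancing time (a new reading comes with each control period).
- camera(name): name is "side" or "top" or "wrist"; returns a dict with "pixels" (420x560x3 uint8, blue, green, red), "z_map" (420x560 float32, m along the optical axis (not along the pixel's ray), 0 where there is no reading), "fx", "fy", "cx", "cy" (pixels), "k1" (the pictures are not rectified: a ray, as slopes to the right and down, at radius r is drawn at 1 + k1 r^2 times it, then the intrinsics apply), "R" (3x3) and "t" (3): a world point X has camera coordinates R X + t; the wrist camera has in their place "tool_from_camera" (4x4, takes a point from camera to tool coordinates, whose origin is the TCP and whose axes are the tool frame's). Camera axes: x right, y down, z forward; pixel columns grow to the right and rows downward; lengths in m; the calibration is good to about 2 mm. A picture is of the moment at which its call begins: read the wrist's pose just before it.
- sign_off(): hands the job in, once; it reports no verdict.
The state is a dict: "time_s": time; "qpos": joint angles; "joint_vel": joint speeds; "joint_torque": joint torques, N m; "eef_pos": TCP position; "tcp_rot": TCP orientation; "force": force on the tool from outside, world axes, zero at the start; "moment": the same for the moment, N m; "width": finger opening in m.
Only numpy, scipy, OpenCV 4.12 (cv2) and the standard library are available. Lean on these libraries where they do the work, as an engineer would, in place of code of your own. Each camera call takes 0.05 s, during which the arm holds its last target.

TASK

Take the retracting hook by its knob, draw it down against its spring, bring it under the drill jig's wire bail and draw it up, gently, until the bail has gone past the hook's sprung safety gate and rests in the bottom of the hook with the gate shut above it. Then let go of it. Never let the hook fly up, do not strain the bail with more than about 20 N, leave the jig standing where it is and leave the other things alone.

Things in the scene. Friction and masses are not known exactly. Their poses are not given: they have to be found in the camera images.
- column: Fixed upright steel column, 28 mm diameter, its black cap 354 mm above the table, with a grey spring drum behind its foot. Origin on the column's axis at table height, z up, along the axis about which the arm swivels. The arm reaches 200 mm from this axis to the knob and the hook.
- swivel (a joint): Swing of the arm about the column's axis (rad), range -0.9 to 0.6. At 0 the arm points along the column's own -x; positive is anticlockwise seen from above, which is the way the hook's tip points. Light friction (0.6 N at the knob): it stays where it is left.
- carriage (a joint): How far the arm with its hook is drawn down the column (m): 0 at the top stop, up to 0.14. A spring pulls it up with about 6 N at 0 and 9 N at 0.12 (little friction): left alone it flies back up.
- knob (a point): Centre of the black upright round knob, 28 mm diameter, 34 mm tall, at the arm's outer end, 346 mm above the table when the carriage is at 0. A 46 mm flange closes its foot, 17 mm below this point, on the 18 mm wide grey arm; nothing is above it: grip it from above. Axes are the arm's: -x runs out from the column, -y is the way the hook's tip points.
- seat (a point): Bottom of the hook's inside, where the bail shall rest, 134 mm straight below the knob; axes of the arm. The hook is of 8 mm round steel: the shank stands 14 mm to +y and rises to the arm (underside 95 mm above this point); the tip prong stands 14 mm to -y, its top 34 mm above this point; the mouth between is 20 mm wide. The hook's lowest point is 8 mm below.
- bend: The bottom bend of the hook; same origin and axes as seat.
- hook: The whole hook (shank, prong, bend and gate); same origin and axes as seat.
- gate (a joint): Sprung gate across the hook's mouth, 28 mm above the seat, hinged on the shank and reaching the prong: 0 shut, 1.5 rad open. It swings only down, into the hook. The bail's bar must press it with about 9 to 16 N, more than the hook's spring gives, so the knob must also be drawn up; the bar passes its end beside the prong, some 17 mm lower, and the gate springs shut above it.
- jig: Heavy loose drill jig (about 3 kg) on the table: grey block 96 x 62 mm on a 130 x 85 mm steel base, top at 60 mm. Origin under its centre at table height, z up, x along its length. Above it stands an upright wire bail of 8 mm round steel.
- jig_top (a point): Point over the jig's centre, 60 mm above the table, axes of the jig. The bail's level bar, 76 mm long, runs along x straight above this point, on two legs at x = -38 and +38 mm. The bail is clamped at a height that differs each time and is not measured: the bar's underside is 66 to 102 mm above this point. It must be found by feel or by sight.
- wrench: Open-ended wrench, 170 mm, bystander.
- vblock: Steel V block 70 x 50 x 42 mm, bystander.
- bearing: Bearing ring 62 mm across, bystander.
- bush: Flanged brass bush 48 mm across, 45 mm tall, bystander.
- oil: Clear bottle with a blue cap, 170 mm, bystander.
- tray: Blue divided tray 160 x 110 x 45 mm, bystander.
- mallet: Hammer, 240 mm, bystander.
Mind the look-alikes: they are no part of the job. What is shaped like the jig but purple is not meant.

How it is judged:
On the way, in this order (a step that is already met when the one before it is completed fails the run):
1. the hook is drawn down at least 80 mm (value of joint carriage above 0.08 m).
2. the bail rests in the bend of the hook, the gate shut above it (contact force between bend and jig above 2.5 N and y of seat in the frame of jig between -0.012 and 0.012 m and value of joint gate below 0.2 rad), for 0.3 s.
At the end, for the whole second after the job is handed in: The bail's bar rests in the hook's bottom bend (the spring pulls it with more than 2.5 N, hook within 12 mm of the bar's middle line), the gate is shut (below 0.2 rad), the hook is let go and still, and the jig stands upright within 15 mm of where it was (all of step 2 and linear speed of each of hook, jig below 0.02 m/s and distance of jig from where it was at the start of the episode below 0.015 m and angle between jig's own z axis and vertical below 0.05 rad); the robot touches nothing.
It fails at once if the hook flies up (faster than 0.3 m/s) (velocity of joint carriage below -0.3 m/s).
It fails at once if the hook's bend strains the bail with more than 25 N (contact force between bend and jig above 25 N).
It fails at once if the jig is lifted, tipped or pushed away (distance of jig from where it was at the start of the episode above 0.02 m or angle between jig's own z axis and vertical above 0.1 rad).
It fails at once if another thing is moved by more than 30 mm (distance of any of wrench, vblock, bearing, bush, oil, tray, mallet from where it was at the start of the episode above 0.03 m).
It also fails if it takes over 72 s, if anything falls off the work surface, if the arm or the gripper's body presses on something with over 40 N, if the wrist force passes 120 N, or if a joint passes its speed limit or range.

## Working session

There is one attempt and no reset: what is moved stays moved. The work goes in short steps, Python scripts to look and compute and a tool call to move; the robot and the scene stay as the last step left them, time stands still between calls to the robot, and variables do not carry over. Pictures are saved under pics/ and viewed, and the job is handed in when it is done.

Besides the shell and the picture viewer there is one more tool, called after ">>>" in YAML: its name, and indented under it one key for each argument. jog_arm: Moves the arm, as the interface text tells. Its arguments: {"type":"object","properties":{"steps":{"type":"array","items":{"type":"array"}},"gripper":{"type":"number"},"force":{"type":"number"}},"required":["steps"]}

```bash
mkdir -p pics; python3 - <<'E'
from rig import sense,camera,tips_ahead
import cv2,numpy as np,pickle
s=sense();print(s)
print(tips_ahead if not callable(tips_ahead) else tips_ahead())
for n in("side","top"):
    c=camera(n);pickle.dump(c,open(n+"0.pkl","wb"));cv2.imwrite(f"pics/{n}0.png",c["pixels"])
    print(n,{k:c[k] for k in c if k not in("pixels","z_map")})
E
```

```text
{'time_s': 0.0, 'qpos': array([-1.19922857,  0.68997748, -0.19452662,  1.56636112,  0.15730915,
        0.90250117, -0.21507675]), 'joint_vel': array([-1.11996452e-03, -5.12119922e-04, -4.40393515e-04, -2.38742503e-03,
       -7.24265402e-05,  4.55235199e-04, -7.39607602e-04]), 'joint_torque': array([ 7.37211085e-04, -5.39608705e+01, -1.26655262e+00, -1.58544409e+01,
        9.01980791e-03,  9.49268520e-03,  2.09755264e-06]), 'eef_pos': array([0.2069523 , 0.5890944 , 0.25548384]), 'tcp_rot': array([-0.4092983 ,  0.57740722,  0.40846435,  0.57639629]), 'force': array([-0.22639248, -0.01117897, -0.19517435]), 'moment': array([ 0.00862915, -0.04305587, -0.05096284]), 'width': 0.08496707527896925}
0.025
side {'fx': 522.2758831653846, 'fy': 522.2758831653846, 'cx': 277.95011299297266, 'cy': 214.05450489349673, 'k1': -0.1685123428188873, 'R': array([[ 0.92350936, -0.38350599,  0.00732267],
       [-0.29001969, -0.71062731, -0.64101279],
       [ 0.25103594,  0.58985759, -0.76749526]]), 't': array([-0.47214333,  0.27778533,  1.34573204])}
top {'fx': 408.97454856945546, 'fy': 408.97454856945546, 'cx': 277.8231941924032, 'cy': 202.8572175899715, 'k1': 0.002525881527582855, 'R': array([[ 0.00139017, -0.99992128,  0.01247038],
       [-0.99047852, -0.00309351, -0.13763261],
       [ 0.13766035, -0.01216031, -0.99040484]]), 't': array([-0.0309646 ,  0.54702013,  1.21674263])}
```

View pics/side0.png

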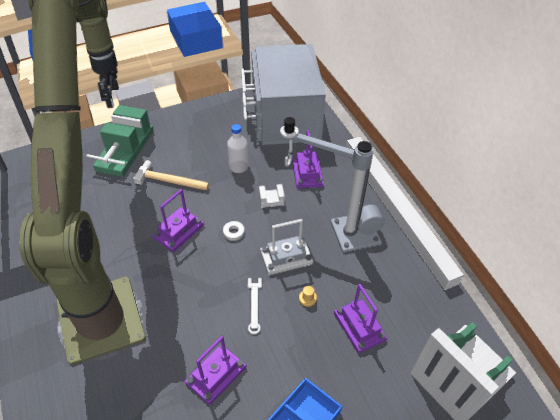

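View pics/top0.png

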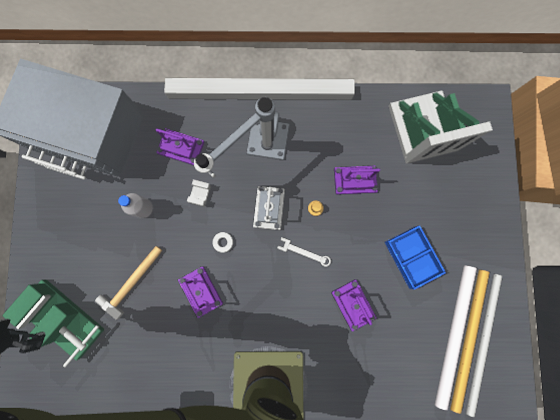

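```bash
cat > h.py <<'E'
import numpy as np,cv2,pickle
def ray(c,u,v):
    xd=(u-c["cx"])/c["fx"];yd=(v-c["cy"])/c["fy"]
    x,y=xd,yd
    for _ in range(20):
        f=1+c["k1"]*(x*x+y*y);x,y=xd/f,yd/f
    d=c["R"].T@np.array([x,y,1.]);o=-c["R"].T@c["t"];return o,d
def onz(c,u,v,z):
    o,d=ray(c,u,v);return o+d*(z-o[2])/d[2]
def depth(c,u,v):
    o,d=ray(c,u,v);return o+d*c["z_map"][int(round(v)),int(round(u))]
def tri(c1,p1,c2,p2):
    A=[];b=[]
    for c,p in((c1,p1),(c2,p2)):
        o,d=ray(c,*p);d/=np.linalg.norm(d);P=np.eye(3)-np.outer(d,d);A.append(P);b.append(P@o)
    x=np.linalg.lstsq(np.vstack(A),np.hstack(b),rcond=None);return x[0]
def proj(c,X):
    p=c["R"]@np.asarray(X)+c["t"];x,y=p[:2]/p[2];f=1+c["k1"]*(x*x+y*y)
    return np.array([c["cx"]+c["fx"]*x*f,c["cy"]+c["fy"]*y*f])
def load(n): return pickle.load(open(n+".pkl","rb"))
def crop(c,u0,v0,u1,v1,s,name):
    cv2.imwrite("pics/"+name,cv2.resize(c["pixels"][v0:v1,u0:u1],None,fx=s,fy=s,interpolation=cv2.INTER_CUBIC))
E
python3 - <<'E'
from h import *
s=load("side0");t=load("top0")
crop(s,230,100,400,290,4 if 0 else 3,"s_c.png")
crop(t,180,85,330,245,3.7,"t_c.png")
for c in (s,t): print((c["z_map"]>0).mean())
E
```

```text
0.9961139455782313
0.9959651360544217
```

View pics/s_c.png

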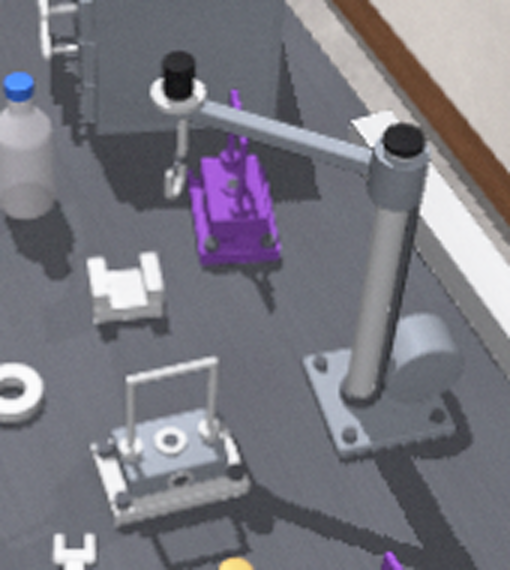

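View pics/t_c.png

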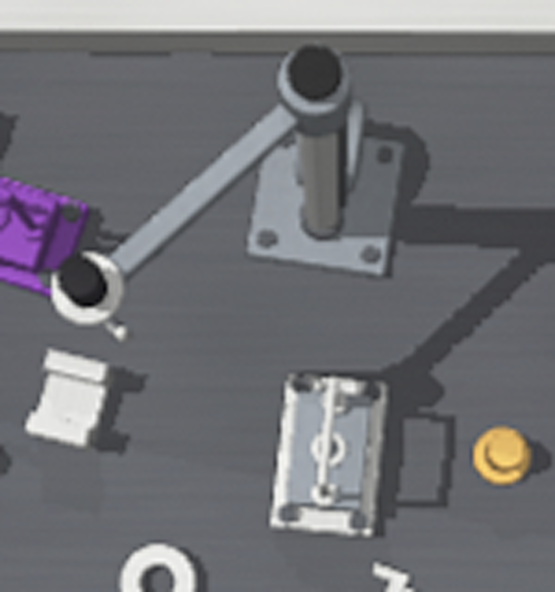

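```bash
python3 - <<'E'
from h import *
s=load("side0");t=load("top0")
def cloud(c,u0,v0,u1,v1):
    out=[];px=[]
    for v in range(v0,v1):
        for u in range(u0,u1):
            out.append(depth(c,u,v));px.append((u,v))
    return np.array(out),np.array(px)
# black knob/cap in top: dark
for c,n,boxes in((s,"side",((272,112,306,140),(352,136,380,158))),(t,"top",((192,148,218,176),(250,92,282,118)))):
    for b in boxes:
        u0,v0,u1,v1=b
        g=c["pixels"][v0:v1,u0:u1].max(2)
        P,px=cloud(c,*b);dark=(g<60).reshape(-1);hi=P[:,2]>.30
        m=dark&hi;top=m&(P[:,2]>np.percentile(P[m,2],90)-.006)
        print(n,b,m.sum(),P[top].mean(0).round(4),top.sum(),px[top].mean(0), "z",np.percentile(P[m,2],[5,50,95]).round(4))
# jig
for c,n,b in((t,"top",(245,178,295,235)),(s,"side",(255,210,320,278))):
    P,px=cloud(c,*b)
    for lo,hi in((.01,.05),(.053,.068),(.1,.19)):
        m=(P[:,2]>lo)&(P[:,2]<hi)
        if m.sum()>5:
            r=cv2.minAreaRect((P[m,:2]*1000).astype(np.float32))
            print(n,lo,hi,m.sum(),r,"med z",np.median(P[m,2]).round(4))
    
E
```

```text
side (272, 112, 306, 140) 136 [0.6001 0.1476 0.3622] 64 [289.109375 121.21875 ] z [0.3345 0.357  0.3646]
side (352, 136, 380, 158) 113 [ 0.731  -0.0052  0.3628] 105 [364.19047619 146.37142857] z [0.3495 0.3544 0.3573]
top (192, 148, 218, 176) 124 [0.6019 0.1505 0.3632] 91 [201.05494505 159.45054945] z [0.3358 0.3622 0.3661]
top (250, 92, 282, 118) 153 [0.7385 0.0056 0.3542] 147 [264.67346939 104.24489796] z [0.3506 0.3541 0.357 ]
top 0.01 0.05 701 ((537.275146484375, -0.4239692687988281), (84.83556365966797, 130.49424743652344), 84.24642944335938) med z 0.022
top 0.053 0.068 133 ((536.610107421875, -0.45682525634765625), (57.17212677001953, 93.65557098388672), 87.02843475341797) med z 0.0553
top 0.1 0.19 90 ((536.8321533203125, -0.5420126914978027), (7.871732711791992, 83.1732177734375), 84.37071990966797) med z 0.1587
side 0.01 0.05 908 ((533.9385986328125, -3.806446075439453), (84.20159912109375, 131.44908142089844), 84.01143646240234) med z 0.026
side 0.053 0.068 151 ((533.4930419921875, -5.673864364624023), (57.28418731689453, 95.23443603515625), 86.8078384399414) med z 0.0564
side 0.1 0.19 167 ((533.9437255859375, -2.777332305908203), (12.751126289367676, 83.45366668701172), 84.75971221923828) med z 0.154
```

```bash
python3 - <<'E'
from h import *
from rig import sense
from scipy.spatial.transform import Rotation as R
st=sense();print(R.from_quat(st["tcp_rot"]).as_matrix().round(3))
s=load("side0");t=load("top0")
for c,n,b in((t,"top",(245,178,295,235)),(s,"side",(255,210,320,278))):
    P=np.array([depth(c,u,v) for v in range(b[1],b[3]) for u in range(b[0],b[2])])
    m=P[:,2]>.1
    d=np.array([np.cos(np.radians(-5.6)),np.sin(np.radians(-5.6))]);c0=P[m,:2].mean(0)
    a=(P[:,:2]-np.array([.536,-.0015]))@d
    m&=abs(a)<.028
    print(n,m.sum(),np.percentile(P[m,2],[5,25,50,75,95]).round(4),P[m].mean(0).round(4), np.polyfit(P[m,0],P[m,1],1))
E
```

```text
[[-0.    -0.944  0.331]
 [-0.002  0.331  0.944]
 [-1.    -0.    -0.002]]
top 58 [0.1556 0.1579 0.1591 0.1601 0.1624] [ 0.5367 -0.0006  0.1591] [-0.10364388  0.05502806]
side 65 [0.1532 0.1554 0.1571 0.1591 0.1611] [ 0.5358 -0.004   0.1571] [-0.09971069  0.0494021 ]
```

>>> jog_arm:
  steps:
    - [[0,0,0.04],[0,0,0]]
    - [[0,0,0.08],[0,0,0]]
    - [[0.0,-0.01,0.12],[0,0,0]]
    - [[0.02,-0.03,0.16],[0,0,0]]
    - [[0.045,-0.05,0.185],[0,0,-3]]
    - [[0.07,-0.08,0.185],[0,0,-6]]
    - [[0.1,-0.11,0.185],[0,0,-9]]
    - [[0.13,-0.145,0.185],[0,0,-12]]
    - [[0.16,-0.18,0.185],[0,0,-15]]
    - [[0.19,-0.21,0.185],[0,0,-18]]
    - [[0.22,-0.245,0.185],[0,0,-21]]
    - [[0.25,-0.28,0.185],[0,0,-24]]
  gripper: -1

```text
time_s: 1.3
eef_pos: [0.4578, 0.3081, 0.441]
tcp_rot: [-0.279, 0.65, 0.279, 0.649]
force: [1.0, 0.1, -0.5]
width: 0.0855
```

>>> jog_arm:
  steps:
    - [[0.03,-0.035,0],[0,0,-2]]
    - [[0.06,-0.07,0],[0,0,-4]]
    - [[0.09,-0.105,0],[0,0,-4.7]]
    - [[0.12,-0.135,0],[0,0,-4.7]]
    - [[0.135,-0.15,0],[0,0,-4.7]]
    - [[0.144,-0.16,0],[0,0,-4.7]]
    - [[0.144,-0.16,0],[0,0,-4.7]]
    - [[0.144,-0.16,0],[0,0,-4.7]]

```text
time_s: 2.1
eef_pos: [0.6002, 0.1512, 0.4411]
tcp_rot: [-0.253, 0.66, 0.254, 0.66]
force: [-0.4, 1.0, 0.1]
width: 0.0856
```

```bash
python3 - <<'E'
from rig import sense,camera
import cv2,pickle,numpy as np
s=sense();print(s["eef_pos"],s["qpos"])
c=camera("wrist");c["st"]=s;pickle.dump(c,open("w1.pkl","wb"));cv2.imwrite("pics/w1.png",c["pixels"]);print(c["tool_from_camera"],c["fx"],c["k1"])
c=camera("top");pickle.dump(c,open("top1.pkl","wb"));cv2.imwrite("pics/top1.png",c["pixels"])
c=camera("side");pickle.dump(c,open("side1.pkl","wb"));cv2.imwrite("pics/side1.png",c["pixels"])
E
```

```text
[0.60023215 0.1512316  0.4411074 ] [-3.20112932e-01  5.26698702e-01 -7.25781434e-04  1.29121795e+00
 -1.23295831e-03  1.32441335e+00  4.13514727e-01]
[[-5.95017907e-04 -3.11140902e-01  9.50363607e-01 -1.18425811e-01]
 [-2.02160654e-04 -9.50363718e-01 -3.11141065e-01  7.99634914e-02]
 [ 9.99999803e-01 -3.77260634e-04  5.02582982e-04  7.85145130e-04]
 [ 0.00000000e+00  0.00000000e+00  0.00000000e+00  1.00000000e+00]] 372.4780285718159 -0.07575886495785504
```

View pics/w1.png

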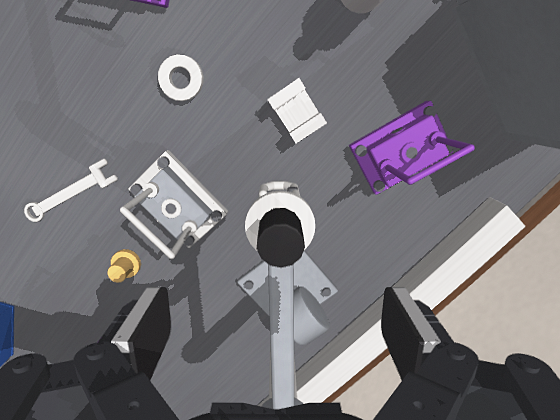

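View pics/side1.png

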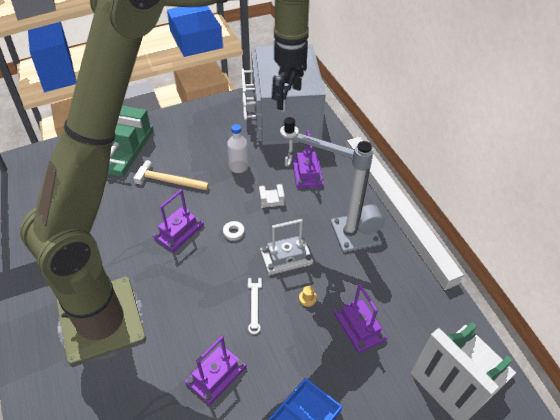

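```bash
cat >> h.py <<'E'
from scipy.spatial.transform import Rotation as Ro
def wristify(c):
    T=np.eye(4);T[:3,:3]=Ro.from_quat(c["st"]["tcp_rot"]).as_matrix();T[:3,3]=c["st"]["eef_pos"]
    M=np.linalg.inv(T@c["tool_from_camera"]);c["R"]=M[:3,:3];c["t"]=M[:3,3];return c
def cl(c,b):
    px=[(u,v) for v in range(b[1],b[3]) for u in range(b[0],b[2]) if c["z_map"][v,u]>0]
    return np.array([depth(c,*p) for p in px]),np.array(px)
E
python3 - <<'E'
from h import *
w=wristify(load("w1"))
P,px=cl(w,(240,180,325,275))
m=(P[:,2]>.357)&(P[:,2]<.375)
for h in P[m,:2],: r=cv2.minEnclosingCircle((h*1000).astype(np.float32));print(r,m.sum(),np.median(P[m,2]))
m=(P[:,2]>.318)&(P[:,2]<.334);r=cv2.minEnclosingCircle((P[m,:2]*1000).astype(np.float32));print("flange",r,m.sum(),np.median(P[m,2]))
P,px=cl(w,(110,140,225,265))
m=(P[:,2]>.12)&(P[:,2]<.18)
print(cv2.minAreaRect((P[m,:2]*1000).astype(np.float32)),np.percentile(P[m,2],[5,50,95]))
m=(P[:,2]>.01)&(P[:,2]<.04)
print(cv2.minAreaRect((P[m,:2]*1000).astype(np.float32)))
E
```

```text
((603.2689208984375, 153.18536376953125), 14.044387817382812) 1807 0.36384587830653625
flange ((609.912841796875, 147.8882293701172), 31.35512351989746) 2022 0.3298604585777402
((536.9241943359375, 1.0891828536987305), (10.050015449523926, 83.660400390625), 84.82522583007812) [0.12784864 0.15816177 0.16066338]
((518.1956787109375, -45.79402160644531), (212.48304748535156, 147.22451782226562), 67.92455291748047)
```

>>> jog_arm:
  steps:
    - [[0.002,0.001,-0.025],[0,0,0]]
    - [[0.002,0.001,-0.05],[0,0,0]]
    - [[0.002,0.001,-0.07],[0,0,0]]
    - [[0.002,0.001,-0.08],[0,0,0]]
    - [[0.002,0.001,-0.082],[0,0,0]]
    - [[0.002,0.001,-0.082],[0,0,0]]

```text
time_s: 2.85
eef_pos: [0.6032, 0.1512, 0.36]
tcp_rot: [-0.253, 0.66, 0.253, 0.661]
force: [0.1, -0.1, -0.7]
width: 0.0855
```

>>> jog_arm:
  steps:
    - [[0,0,0],[0,0,0]]
    - [[0,0,0],[0,0,0]]
    - [[0,0,0],[0,0,0]]
    - [[0,0,0],[0,0,0]]
    - [[0,0,0],[0,0,0]]
    - [[0,0,0],[0,0,0]]
    - [[0,0,0],[0,0,0]]
    - [[0,0,0],[0,0,0]]
    - [[0,0,0],[0,0,0]]
    - [[0,0,0],[0,0,0]]
  gripper: 1
  force: 60

```text
time_s: 3.85
eef_pos: [0.6033, 0.1508, 0.3599]
tcp_rot: [-0.253, 0.66, 0.253, 0.661]
force: [-0.7, 0.6, 6.0]
width: 0.0266
```

```bash
python3 - <<'E'
from rig import sense,camera
import cv2,pickle,numpy as np
s=sense();print(s["eef_pos"],s["tcp_rot"],s["force"],s["width"])
c=camera("wrist");c["st"]=s;pickle.dump(c,open("w2.pkl","wb"));cv2.imwrite("pics/w2.png",c["pixels"])
E
```

```text
[0.60331809 0.15082337 0.35991277] [-0.25306546  0.65987882  0.25312514  0.6606402 ] [-0.74066216  0.58578961  6.01943879] 0.02663726905560716
```

View pics/w2.png

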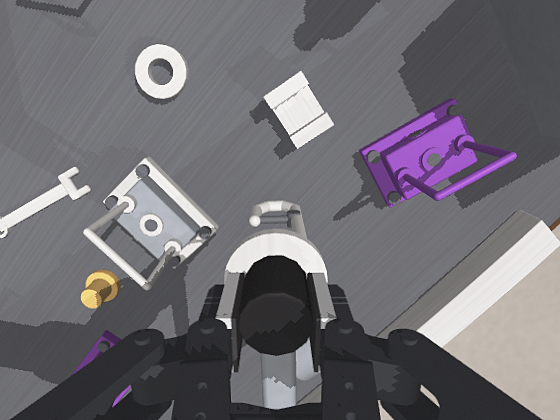

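```bash
python3 - <<'E'
import numpy as np
p=np.array([-.1367,.1428]);
for a0,ths in((0,np.linspace(2,24,12)),(24,np.linspace(2,24.8,12))):
    f=lambda a:np.array([[np.cos(a),-np.sin(a)],[np.sin(a),np.cos(a)]])@p
    for i,t in enumerate(ths):
        d=f(np.radians(a0+t))-f(np.radians(a0));print("[[%.4f, %.4f, %.4f], [0,0,%.1f]],"%(*d,-.009*(i+1) if a0==0 else 0,t),end=" ")
    print()
E
```

```text
[[-0.0049, -0.0049, -0.0090], [0,0,2.0]], [[-0.0096, -0.0099, -0.0180], [0,0,4.0]], [[-0.0142, -0.0151, -0.0270], [0,0,6.0]], [[-0.0185, -0.0204, -0.0360], [0,0,8.0]], [[-0.0227, -0.0259, -0.0450], [0,0,10.0]], [[-0.0267, -0.0315, -0.0540], [0,0,12.0]], [[-0.0305, -0.0373, -0.0630], [0,0,14.0]], [[-0.0341, -0.0432, -0.0720], [0,0,16.0]], [[-0.0374, -0.0492, -0.0810], [0,0,18.0]], [[-0.0406, -0.0554, -0.0900], [0,0,20.0]], [[-0.0435, -0.0616, -0.0990], [0,0,22.0]], [[-0.0463, -0.0679, -0.1080], [0,0,24.0]], 
[[-0.0025, -0.0064, 0.0000], [0,0,2.0]], [[-0.0049, -0.0132, 0.0000], [0,0,4.1]], [[-0.0070, -0.0200, 0.0000], [0,0,6.1]], [[-0.0088, -0.0269, 0.0000], [0,0,8.2]], [[-0.0104, -0.0339, 0.0000], [0,0,10.3]], [[-0.0118, -0.0409, 0.0000], [0,0,12.4]], [[-0.0129, -0.0480, 0.0000], [0,0,14.4]], [[-0.0137, -0.0551, 0.0000], [0,0,16.5]], [[-0.0143, -0.0622, 0.0000], [0,0,18.6]], [[-0.0146, -0.0693, 0.0000], [0,0,20.7]], [[-0.0147, -0.0765, 0.0000], [0,0,22.7]], [[-0.0145, -0.0836, 0.0000], [0,0,24.8]],
```

>>> jog_arm:
  steps:
    - [[-0.005,-0.005,-0.009],[0,0,2]]
    - [[-0.0095,-0.01,-0.018],[0,0,4]]
    - [[-0.014,-0.015,-0.027],[0,0,6]]
    - [[-0.0185,-0.0205,-0.036],[0,0,8]]
    - [[-0.0225,-0.026,-0.045],[0,0,10]]
    - [[-0.0265,-0.0315,-0.054],[0,0,12]]
    - [[-0.0305,-0.0375,-0.063],[0,0,14]]
    - [[-0.034,-0.043,-0.072],[0,0,16]]
    - [[-0.0375,-0.049,-0.081],[0,0,18]]
    - [[-0.0405,-0.0555,-0.09],[0,0,20]]
    - [[-0.0435,-0.0615,-0.099],[0,0,22]]
    - [[-0.0465,-0.068,-0.108],[0,0,24]]

```text
time_s: 5.1
eef_pos: [0.5567, 0.0832, 0.2519]
tcp_rot: [-0.385, 0.592, 0.385, 0.594]
force: [-1.4, 1.4, 8.5]
width: 0.0265
```

```bash
python3 - <<'E'
from rig import sense,camera
import cv2,pickle,numpy as np
s=sense();print(s["eef_pos"],s["force"],s["moment"],s["width"])
c=camera("wrist");c["st"]=s;pickle.dump(c,open("w3.pkl","wb"));cv2.imwrite("pics/w3.png",c["pixels"])
c=camera("side");pickle.dump(c,open("side3.pkl","wb"));cv2.imwrite("pics/side3.png",c["pixels"])
E
```

```text
[0.55668215 0.08321338 0.2518826 ] [-1.38251717  1.38954877  8.51299944] [ 0.10678384  0.37554133 -0.10533371] 0.02647181917503059
```

View pics/w3.png

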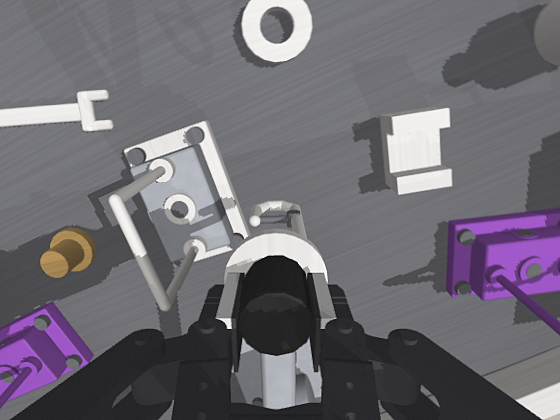

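View pics/side3.png

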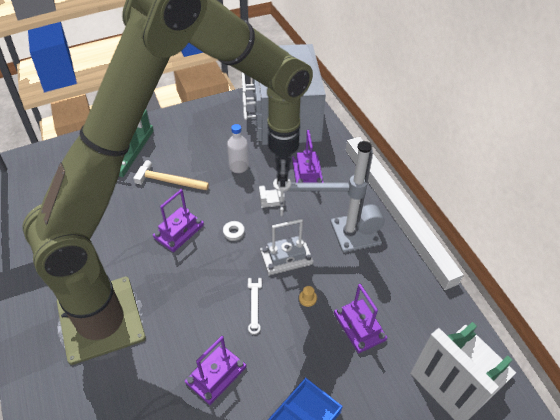

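```bash
python3 - <<'E'
from h import *
w=wristify(load("w3"))
P,px=cl(w,(246,214,263,229));m=P[:,2]>.1
print("tip",np.median(P[m],0).round(4),np.percentile(P[m,2],[5,50,95]).round(4),m.sum())
P,px=cl(w,(105,190,175,310));m=(P[:,2]>.145)&(P[:,2]<.18)
print("bar",cv2.minAreaRect((P[m,:2]*1000).astype(np.float32)),np.percentile(P[m,2],[5,50,95]).round(4),np.polyfit(P[m,0],P[m,1],1))
for u,v in((140,250),(138,250),(142,250),(135,240),(150,275)):print(depth(w,u,v).round(4))
E
```

```text
tip [0.5499 0.0729 0.1369] [0.1311 0.1369 0.139 ] 156
bar ((535.7035522460938, 0.9914627075195312), (8.662818908691406, 82.82312774658203), 83.71646118164062) [0.1504 0.1588 0.1605] [-0.10389034  0.0576354 ]
[0.5321 0.0037 0.1603]
[0.5317 0.0024 0.16  ]
[0.5332 0.0035 0.1577]
[0.5253 0.0038 0.1593]
[5.498e-01 3.000e-04 1.594e-01]
```

>>> jog_arm:
  steps:
    - [[-0.0025,-0.0065,0],[0,0,2]]
    - [[-0.005,-0.013,0],[0,0,4.1]]
    - [[-0.007,-0.02,0],[0,0,6.1]]
    - [[-0.009,-0.027,0],[0,0,8.2]]
    - [[-0.0105,-0.034,0],[0,0,10.3]]
    - [[-0.012,-0.041,0],[0,0,12.4]]
    - [[-0.013,-0.048,0],[0,0,14.4]]
    - [[-0.0135,-0.055,0],[0,0,16.5]]
    - [[-0.0145,-0.062,0],[0,0,18.6]]
    - [[-0.0145,-0.0695,0],[0,0,20.7]]
    - [[-0.0147,-0.0765,0],[0,0,22.7]]
    - [[-0.0145,-0.082,0],[0,0,24.3]]

```text
time_s: 6.4
eef_pos: [0.5415, 0.0005, 0.2519]
tcp_rot: [-0.501, 0.499, 0.502, 0.499]
force: [-3.5, 1.0, 8.4]
width: 0.026
```

```bash
python3 - <<'E'
from rig import sense,camera
from h import *
import cv2,pickle,numpy as np
s=sense();print(s["eef_pos"],s["force"],s["moment"],s["width"])
c=camera("wrist");c["st"]=s;pickle.dump(c,open("w4.pkl","wb"));cv2.imwrite("pics/w4.png",c["pixels"])
c=camera("side");pickle.dump(c,open("side4.pkl","wb"));crop(c,230,170,400,290,4,"side4.png")
c=camera("top");pickle.dump(c,open("top4.pkl","wb"));crop(c,200,80,330,250,3.4,"top4.png")
E
```

```text
[5.41543996e-01 5.21637446e-04 2.51891419e-01] [-3.54612314  0.96585007  8.39069945] [ 0.11220787  0.69113664 -0.09425396] 0.02603334537120751
```

View pics/w4.png

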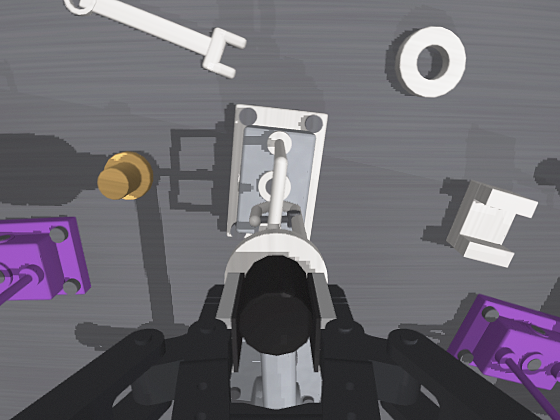

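View pics/side4.png

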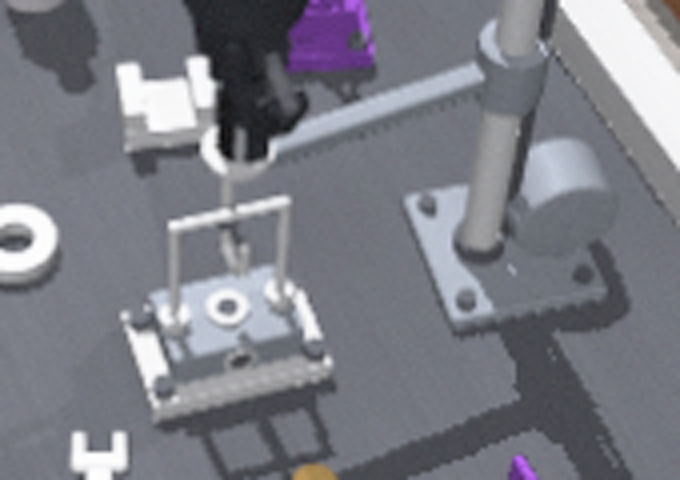

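>>> jog_arm:
  steps:
    - [[-0.001,0,0.002],[0,0,0]]
    - [[-0.001,0,0.005],[0,0,0]]
    - [[-0.001,0,0.008],[0,0,0]]
    - [[-0.001,0,0.011],[0,0,0]]
    - [[-0.001,0,0.013],[0,0,0]]
    - [[-0.001,0,0.014],[0,0,0]]
    - [[-0.001,0,0.015],[0,0,0]]
    - [[-0.001,0,0.015],[0,0,0]]

```text
time_s: 7.35
eef_pos: [0.5415, 0.0005, 0.2672]
tcp_rot: [0.501, -0.499, -0.501, -0.499]
force: [-1.4, -0.9, 8.6]
width: 0.0262
```

>>> jog_arm:
  steps:
    - [[0,0,0.001],[0,0,0]]
    - [[0,0,0.002],[0,0,0]]
    - [[0,0,0.003],[0,0,0]]
    - [[0,0,0.004],[0,0,0]]
    - [[0,0,0.004],[0,0,0]]

```text
time_s: 7.85
eef_pos: [0.5414, 0.0006, 0.27]
tcp_rot: [0.501, -0.499, -0.501, -0.499]
force: [1.7, 0.1, -1.4]
width: 0.0266
```

>>> jog_arm:
  steps:
    - [[0,0,0.001],[0,0,0]]
    - [[0,0,0.002],[0,0,0]]
    - [[0,0,0.003],[0,0,0]]
    - [[0,0,0.003],[0,0,0]]

```text
time_s: 8.25
eef_pos: [0.5414, 0.0007, 0.2732]
tcp_rot: [0.501, -0.499, -0.501, -0.499]
force: [3.9, -0.3, -6.4]
width: 0.0262
```

>>> jog_arm:
  steps:
    - [[0,0,0.001],[0,0,0]]
    - [[0,0,0.002],[0,0,0]]
    - [[0,0,0.003],[0,0,0]]
    - [[0,0,0.004],[0,0,0]]
    - [[0,0,0.004],[0,0,0]]
  force: 80

```text
time_s: 8.75
eef_pos: [0.5414, 0.0011, 0.2772]
tcp_rot: [-0.501, 0.499, 0.501, 0.499]
force: [5.0, -0.5, -8.0]
width: 0.0256
```

```bash
python3 - <<'E'
from rig import sense,camera
from h import *
import cv2,pickle,numpy as np
s=sense();print(s["eef_pos"],s["force"],s["moment"],s["width"])
c=camera("wrist");c["st"]=s;pickle.dump(c,open("w5.pkl","wb"));crop(c,200,90,360,250,3.7,"w5.png")
c=camera("side");pickle.dump(c,open("side5.pkl","wb"));crop(c,250,180,340,270,6.6,"side5.png")
E
```

```text
[0.54135754 0.00110188 0.27719081] [ 5.01780083 -0.52733192 -7.95874194] [ 0.02299858 -0.98951348 -0.07665664] 0.025626900771742834
```

View pics/w5.png

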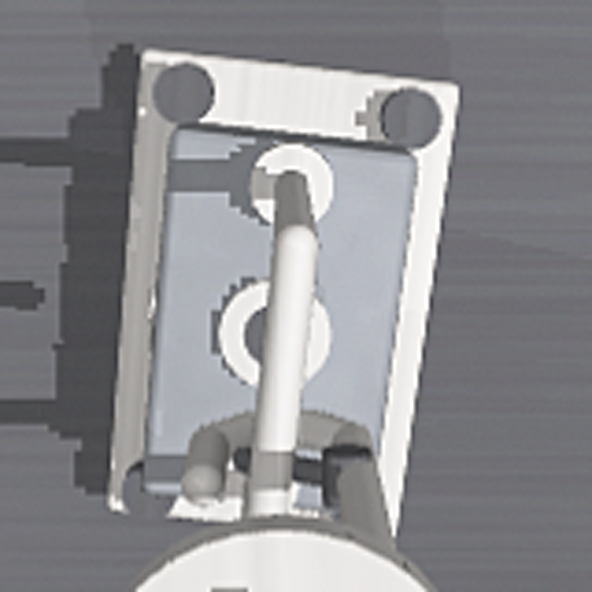

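View pics/side5.png

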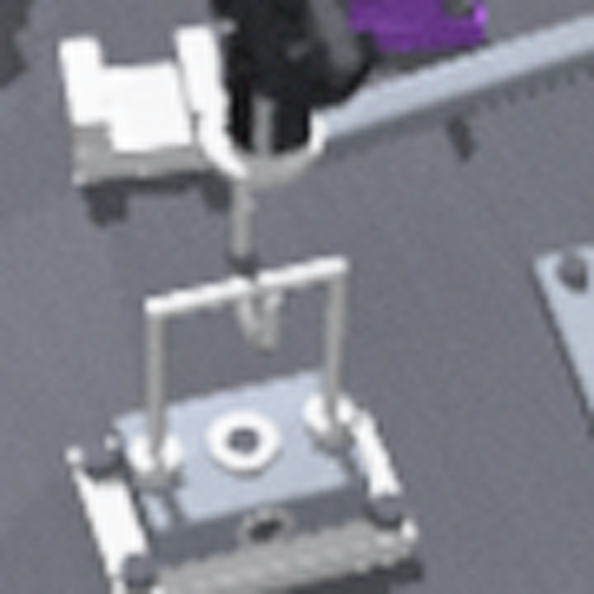

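>>> jog_arm:
  steps:
    - [[0,0,0.001],[0,0,0]]
    - [[0,0,0.002],[0,0,0]]
    - [[0,0,0.003],[0,0,0]]
    - [[0,0,0.003],[0,0,0]]

```text
time_s: 9.25
eef_pos: [0.5413, 0.0017, 0.2803]
tcp_rot: [-0.501, 0.498, 0.501, 0.499]
force: [4.9, 2.1, -6.5]
width: 0.0258
```

>>> jog_arm:
  steps:
    - [[0,0,0.001],[0,0,0]]
    - [[0,0,0.002],[0,0,0]]
    - [[0,0,0.002],[0,0,0]]

```text
time_s: 9.55
eef_pos: [0.5413, 0.0021, 0.2825]
tcp_rot: [-0.501, 0.498, 0.501, 0.5]
force: [4.2, 3.6, -5.0]
width: 0.026
```

>>> jog_arm:
  steps:
    - [[0,0,0.001],[0,0,0]]
    - [[0,0,0.002],[0,0,0]]
    - [[0,0,0.002],[0,0,0]]

```text
time_s: 9.85
eef_pos: [0.5413, 0.0022, 0.2847]
tcp_rot: [-0.501, 0.498, 0.501, 0.5]
force: [2.8, 3.3, -4.1]
width: 0.0262
```

>>> jog_arm:
  steps:
    - [[0,0,0.001],[0,0,0]]
    - [[0,0,0.002],[0,0,0]]
    - [[0,0,0.002],[0,0,0]]

```text
time_s: 10.15
eef_pos: [0.5413, 0.0023, 0.2869]
tcp_rot: [-0.501, 0.498, 0.501, 0.5]
force: [4.0, 4.4, -2.9]
width: 0.0261
```

>>> jog_arm:
  steps:
    - [[0,0,0.001],[0,0,0]]
    - [[0,0,0.002],[0,0,0]]
    - [[0,0,0.002],[0,0,0]]

```text
time_s: 10.45
eef_pos: [0.5413, 0.0023, 0.289]
tcp_rot: [-0.501, 0.498, 0.501, 0.5]
force: [1.9, 4.1, -0.9]
width: 0.0261
```

```bash
python3 - <<'E'
from rig import sense,camera
from h import *
import cv2,pickle,numpy as np
s=sense();print(s["eef_pos"],s["force"],s["moment"],s["width"])
c=camera("wrist");c["st"]=s;pickle.dump(c,open("w6.pkl","wb"));crop(c,200,90,360,250,3.7,"w6.png")
E
```

```text
[0.54132259 0.00230026 0.28897898] [ 1.93740951  4.08879748 -0.86597683] [ 0.63027471 -0.60208995 -0.50749155] 0.026129594652339376
```

View pics/w6.png

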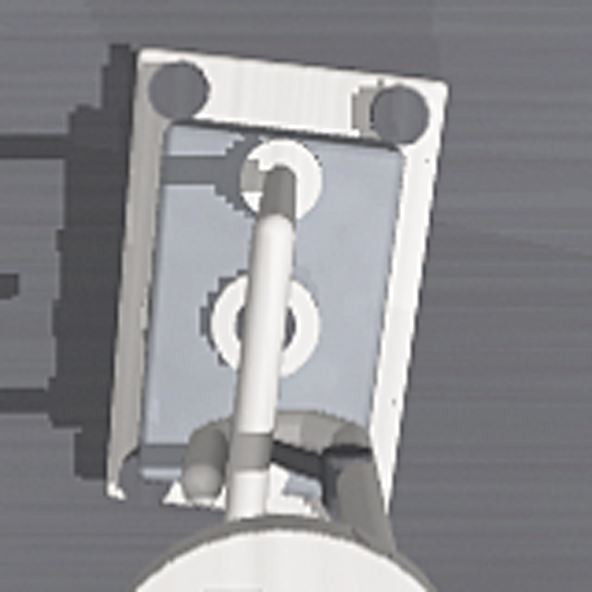

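>>> jog_arm:
  steps:
    - [[0,0,0.001],[0,0,0]]
    - [[0,0,0.001],[0,0,0]]

```text
time_s: 10.7
eef_pos: [0.5414, 0.0023, 0.2902]
tcp_rot: [-0.501, 0.498, 0.501, 0.5]
force: [3.0, 3.8, 1.3]
width: 0.0263
```

>>> jog_arm:
  steps:
    - [[0,0,0.001],[0,0,0]]
    - [[0,0,0.001],[0,0,0]]

```text
time_s: 10.9
eef_pos: [0.5413, 0.0025, 0.2912]
tcp_rot: [-0.501, 0.498, 0.501, 0.5]
force: [1.8, 4.6, 1.3]
width: 0.0259
```

>>> jog_arm:
  steps:
    - [[0,0,0.001],[0,0,0]]
    - [[0,0,0.001],[0,0,0]]

```text
time_s: 11.1
eef_pos: [0.5414, 0.0028, 0.2926]
tcp_rot: [-0.501, 0.498, 0.501, 0.5]
force: [0.4, 3.8, 5.4]
width: 0.026
```

```bash
python3 - <<'E'
from rig import sense,camera
from h import *
import cv2,pickle,numpy as np
s=sense();print(s["eef_pos"],s["force"],s["moment"],s["width"])
c=camera("wrist");c["st"]=s;pickle.dump(c,open("w7.pkl","wb"));crop(c,200,90,360,250,3.7,"w7.png")
E
```

```text
[0.54141717 0.00275982 0.29260976] [0.38153632 3.80077097 5.4272585 ] [ 0.73648452 -0.09071137 -0.56602985] 0.026015224561877225
```

View pics/w7.png

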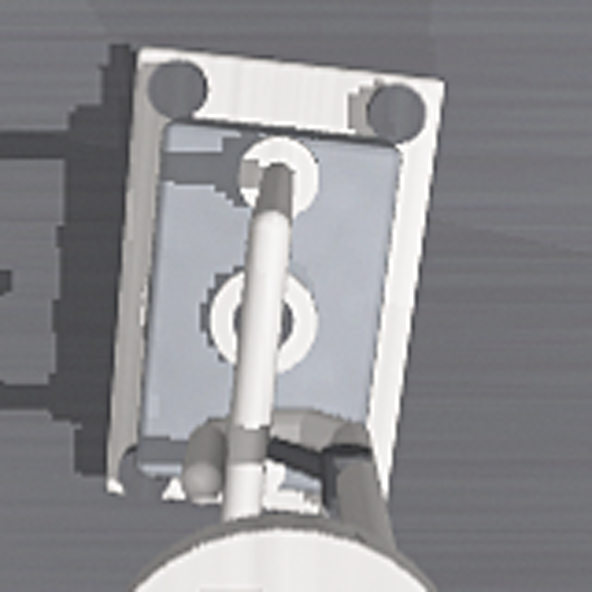

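>>> jog_arm:
  steps:
    - [[0,0,0.001],[0,0,0]]
    - [[0,0,0.001],[0,0,0]]

```text
time_s: 11.35
eef_pos: [0.5414, 0.0028, 0.2939]
tcp_rot: [-0.501, 0.498, 0.501, 0.5]
force: [0.6, 5.0, 5.8]
width: 0.0256
```

>>> jog_arm:
  steps:
    - [[0,0,0.001],[0,0,0]]
    - [[0,0,0.001],[0,0,0]]

```text
time_s: 11.55
eef_pos: [0.5414, 0.0028, 0.2951]
tcp_rot: [-0.501, 0.498, 0.501, 0.5]
force: [0.6, 4.7, 6.1]
width: 0.0258
```

```bash
python3 - <<'E'
from rig import sense,camera
from h import *
import cv2,pickle,numpy as np
s=sense();print(s["eef_pos"],s["force"],s["moment"],s["width"])
c=camera("wrist");c["st"]=s;pickle.dump(c,open("w8.pkl","wb"));crop(c,200,90,360,250,3.7,"w8.png")
c=camera("side");pickle.dump(c,open("side8.pkl","wb"));crop(c,250,180,340,270,6.6,"side8.png")
E
```

```text
[0.54142139 0.00282937 0.29509605] [0.58561043 4.7157396  6.14018392] [ 0.77897631 -0.096083   -0.59931704] 0.025818834977337078
```

View pics/w8.png

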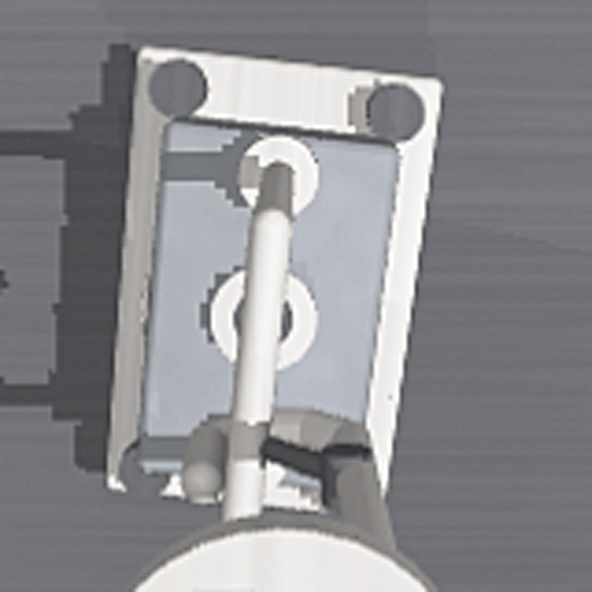

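View pics/side8.png

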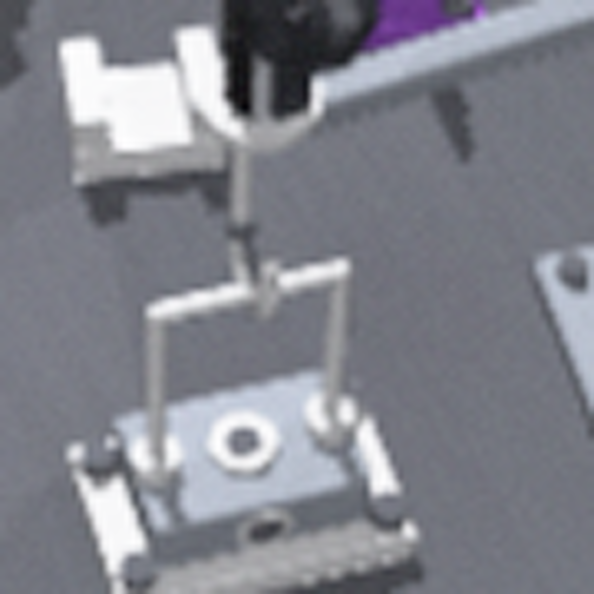

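>>> jog_arm:
  steps:
    - [[0,0.001,-0.002],[0,0,0]]
    - [[0,0.002,-0.004],[0,0,0]]
    - [[0,0.003,-0.006],[0,0,0]]
    - [[0,0.004,-0.006],[0,0,0]]
    - [[0,0.004,-0.006],[0,0,0]]

```text
time_s: 12.15
eef_pos: [0.5415, 0.0061, 0.2922]
tcp_rot: [-0.501, 0.498, 0.5, 0.501]
force: [-6.4, 2.8, 27.2]
width: 0.0259
```

```bash
cat > look.py <<'E'
import sys
from rig import sense,camera
from h import *
n=sys.argv[1]
s=sense();print(s["time_s"],s["eef_pos"].round(4),s["force"].round(2),s["moment"].round(2),round(s["width"],4))
c=camera("wrist");c["st"]=s;pickle.dump(c,open(f"w{n}.pkl","wb"));crop(c,200,90,360,250,3.7,f"w{n}.png")
c=camera("side");pickle.dump(c,open(f"side{n}.pkl","wb"));crop(c,250,180,340,270,6.6,f"side{n}.png")
E
python3 look.py 9
```

```text
12.15 [0.5415 0.0061 0.2922] [-6.39  2.8  27.25] [ 0.57  1.44 -1.14] 0.0259
```

View pics/w9.png

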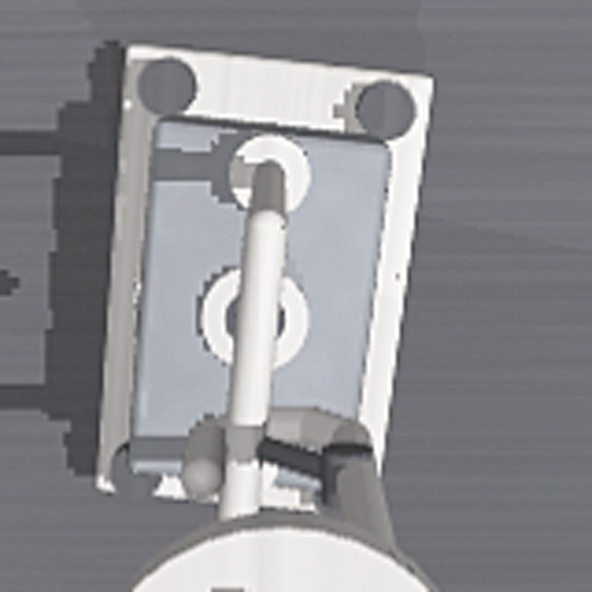

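View pics/side9.png

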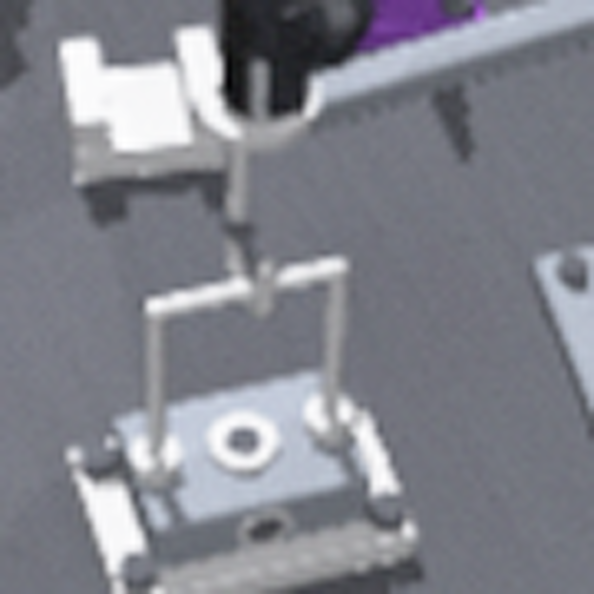

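>>> jog_arm:
  steps:
    - [[0,0,0.002],[0,0,0]]
    - [[0,0,0.004],[0,0,0]]
    - [[0,0.001,0.004],[0,0,0]]

```text
time_s: 12.55
eef_pos: [0.5413, 0.0058, 0.2937]
tcp_rot: [0.501, -0.499, -0.5, -0.5]
force: [-1.1, 0.1, 13.9]
width: 0.026
```

```bash
python3 look.py 10
```

```text
12.55 [0.5413 0.0058 0.2937] [-1.14  0.09 13.93] [ 0.07  0.34 -1.  ] 0.026
```

View pics/w10.png

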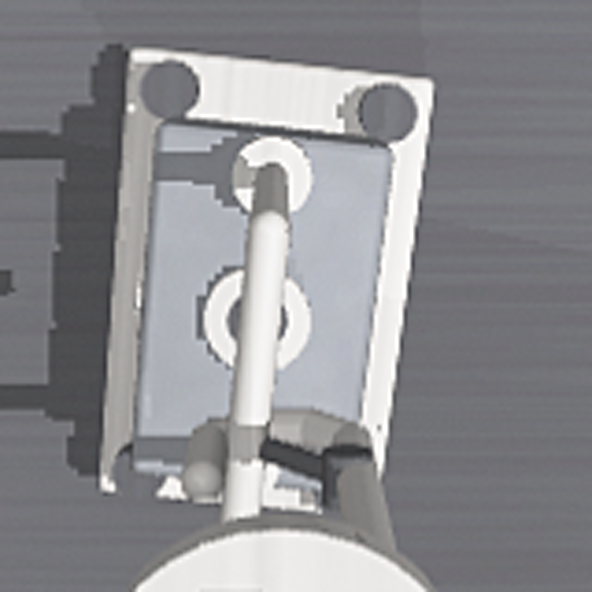

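```bash
cat > m.py <<'E'
import sys
from h import *
for n in sys.argv[1:]:
    w=wristify(load("w"+n))
    P,px=cl(w,(245,140,295,222));m=(P[:,2]>.145)&(P[:,2]<.175)&(px[:,0]>258)&(px[:,0]<282)
    pf=np.polyfit(P[m,0],P[m,1],1);print(n,"bar y at .541",np.polyval(pf,.5413).round(4),"at .52",np.polyval(pf,.52).round(4),"slope",pf[0].round(3),"ztop",np.percentile(P[m,2],[50,90]).round(4))
    s=load("side"+n)
    P,px=cl(s,(255,210,320,278));m=(P[:,2]>.01)&(P[:,2]<.05)
    print("  base",cv2.minAreaRect((P[m,:2]*1000).astype(np.float32)))
    # tip/gate points
    P,px=cl(w,(240,190,262,228));m=(P[:,2]>.13)&(px[:,0]<257)
    print("  tip",np.median(P[m],0).round(4),P[m].max(0).round(4),m.sum())
E
python3 m.py 5 8 9 10
```

```text
5 bar y at .541 -0.0009 at .52 0.0013 slope -0.104 ztop [0.1591 0.1604]
  base ((532.5936279296875, -12.02762222290039), (101.5676498413086, 131.0453643798828), 84.04144287109375)
  tip [ 0.5383 -0.013   0.1613] [ 0.5445 -0.0109  0.1653] 141
8 bar y at .541 -0.0008 at .52 0.0002 slope -0.047 ztop [0.1597 0.1613]
  base ((533.5143432617188, -4.356239318847656), (85.14385223388672, 132.5546417236328), 82.7177734375)
  tip [ 0.5382 -0.0112  0.179 ] [ 0.5448 -0.0089  0.1831] 146
9 bar y at .541 0.0015 at .52 0.0025 slope -0.048 ztop [0.1592 0.161 ]
  base ((533.6256103515625, -4.6986846923828125), (86.7541275024414, 131.48867797851562), 84.01274108886719)
  tip [ 0.5379 -0.008   0.1766] [ 0.5442 -0.0058  0.1799] 146
10 bar y at .541 0.0018 at .52 0.0027 slope -0.04 ztop [0.1591 0.1608]
  base ((532.8401489257812, -4.569427490234375), (85.49933624267578, 133.11402893066406), 82.27365112304688)
  tip [ 0.5379 -0.0085  0.1777] [ 0.5437 -0.0062  0.1818] 142
```

```bash
python3 - <<'E'
from h import *
w=wristify(load("w10"))
# print y,z map around row v
for v in (206,210,214,218,222):
    print(v,[(u,*(depth(w,u,v)*1000).round(0).astype(int)) for u in range(246,304,3)])
E
```

```text
206 [(246, np.int64(568), np.int64(-23), np.int64(51)), (249, np.int64(568), np.int64(-20), np.int64(51)), (252, np.int64(538), np.int64(-10), np.int64(153)), (255, np.int64(537), np.int64(-8), np.int64(156)), (258, np.int64(537), np.int64(-6), np.int64(157)), (261, np.int64(538), np.int64(-4), np.int64(153)), (264, np.int64(536), np.int64(-2), np.int64(160)), (267, np.int64(536), np.int64(1), np.int64(159)), (270, np.int64(536), np.int64(3), np.int64(160)), (273, np.int64(540), np.int64(5), np.int64(147)), (276, np.int64(540), np.int64(7), np.int64(147)), (279, np.int64(540), np.int64(9), np.int64(147)), (282, np.int64(540), np.int64(11), np.int64(148)), (285, np.int64(539), np.int64(13), np.int64(151)), (288, np.int64(538), np.int64(16), np.int64(152)), (291, np.int64(537), np.int64(18), np.int64(155)), (294, np.int64(537), np.int64(20), np.int64(158)), (297, np.int64(537), np.int64(22), np.int64(155)), (300, np.int64(577), np.int64(33), np.int64(19)), (303, np.int64(577), np.int64(37), np.int64(20))]
210 [(246, np.int64(572), np.int64(-23), np.int64(51)), (249, np.int64(572), np.i
[... 3289 characters left out ...]
64, np.int64(548), np.int64(-2), np.int64(160)), (267, np.int64(548), np.int64(0), np.int64(160)), (270, np.int64(549), np.int64(3), np.int64(157)), (273, np.int64(596), np.int64(4), np.int64(19)), (276, np.int64(596), np.int64(7), np.int64(20)), (279, np.int64(586), np.int64(10), np.int64(49)), (282, np.int64(585), np.int64(13), np.int64(50)), (285, np.int64(585), np.int64(16), np.int64(50)), (288, np.int64(542), np.int64(15), np.int64(178)), (291, np.int64(540), np.int64(17), np.int64(184)), (294, np.int64(537), np.int64(18), np.int64(191)), (297, np.int64(536), np.int64(20), np.int64(194)), (300, np.int64(537), np.int64(22), np.int64(193)), (303, np.int64(602), np.int64(39), np.int64(1))]
```

>>> jog_arm:
  steps:
    - [[0,0,0.001],[0,0,0]]
    - [[0,0,0.002],[0,0,0]]
    - [[0,0,0.002],[0,0,0]]

```text
time_s: 12.95
eef_pos: [0.5413, 0.0056, 0.2942]
tcp_rot: [0.501, -0.499, -0.5, -0.5]
force: [0.1, 0.8, 6.7]
width: 0.0256
```

>>> jog_arm:
  steps:
    - [[0,0,0.001],[0,0,0]]
    - [[0,0,0.001],[0,0,0]]

```text
time_s: 13.15
eef_pos: [0.5413, 0.0055, 0.2944]
tcp_rot: [0.501, -0.499, -0.501, -0.499]
force: [2.7, 2.1, 2.6]
width: 0.0259
```

```bash
python3 look.py 11
```

```text
13.15 [0.5413 0.0055 0.2944] [2.66 2.08 2.61] [ 0.31 -0.46 -1.13] 0.0259
```

View pics/w11.png

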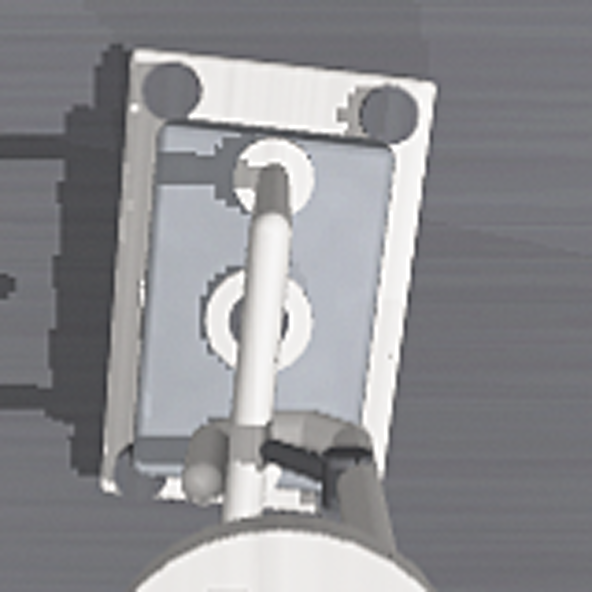

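>>> jog_arm:
  steps:
    - [[0,-0.0015,0],[0,0,0]]
    - [[0,-0.003,0],[0,0,0]]
    - [[0,-0.003,0],[0,0,0]]

```text
time_s: 13.55
eef_pos: [0.5413, 0.004, 0.2947]
tcp_rot: [-0.501, 0.498, 0.502, 0.499]
force: [1.2, 4.6, 5.1]
width: 0.0258
```

>>> jog_arm:
  steps:
    - [[0,0,0.001],[0,0,0]]
    - [[0,0,0.001],[0,0,0]]

```text
time_s: 13.75
eef_pos: [0.5413, 0.0031, 0.2954]
tcp_rot: [0.502, -0.498, -0.501, -0.499]
force: [2.1, -1.5, 7.0]
width: 0.0257
```

```bash
python3 look.py 12
```

```text
13.75 [0.5413 0.0031 0.2954] [ 2.07 -1.54  7.04] [-0.37 -0.4  -0.6 ] 0.0257
```

View pics/w12.png

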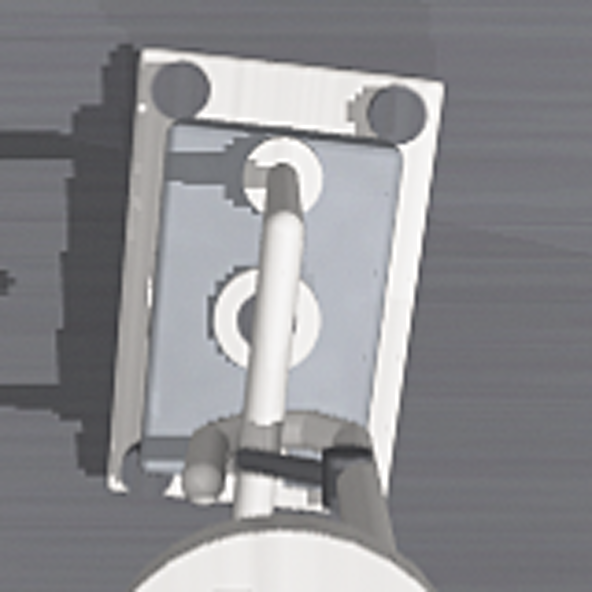

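View pics/side12.png

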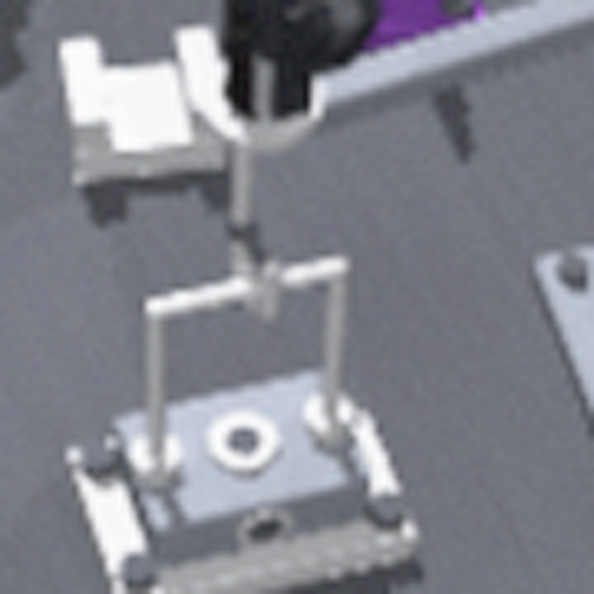

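>>> jog_arm:
  steps:
    - [[0,-0.001,0.001],[0,0,0]]
    - [[0,-0.001,0.002],[0,0,0]]
    - [[0,-0.001,0.002],[0,0,0]]

```text
time_s: 14.15
eef_pos: [0.5414, 0.0007, 0.2981]
tcp_rot: [0.503, -0.499, -0.501, -0.498]
force: [2.3, -0.3, 7.3]
width: 0.0257
```

>>> jog_arm:
  steps:
    - [[0,0,0.0005],[0,0,0]]
    - [[0,0,0.001],[0,0,0]]
    - [[0,0,0.001],[0,0,0]]

```text
time_s: 14.45
eef_pos: [0.5414, 0.0006, 0.299]
tcp_rot: [0.502, -0.499, -0.501, -0.498]
force: [0.9, -1.1, 7.2]
width: 0.0258
```

>>> jog_arm:
  steps:
    - [[0,0,0.0005],[0,0,0]]
    - [[0,0,0.001],[0,0,0]]
    - [[0,0,0.001],[0,0,0]]

```text
time_s: 14.75
eef_pos: [0.5414, 0.0007, 0.2994]
tcp_rot: [0.502, -0.499, -0.501, -0.498]
force: [2.9, -1.6, 3.8]
width: 0.0255
```

>>> jog_arm:
  steps:
    - [[0,0,0.0005],[0,0,0]]
    - [[0,0,0.0005],[0,0,0]]

```text
time_s: 14.95
eef_pos: [0.5414, 0.0008, 0.2996]
tcp_rot: [0.501, -0.499, -0.501, -0.499]
force: [4.2, -2.1, 1.0]
width: 0.0257
```

>>> jog_arm:
  steps:
    - [[0.001,-0.001,0],[0,0,0]]
    - [[0.001,-0.001,0],[0,0,0]]
    - [[0.001,-0.001,0],[0,0,0]]
    - [[0.001,-0.001,0],[0,0,0]]
    - [[0.001,-0.001,0],[0,0,0]]

```text
time_s: 15.45
eef_pos: [0.5414, 0.0007, 0.2995]
tcp_rot: [-0.501, 0.499, 0.501, 0.498]
force: [-0.6, -0.7, 1.7]
width: 0.0259
```

```bash
python3 look.py 13
```

```text
15.45 [0.5414 0.0007 0.2995] [-0.55 -0.67  1.66] [-0.21 -0.13  0.06] 0.0259
```

View pics/w13.png

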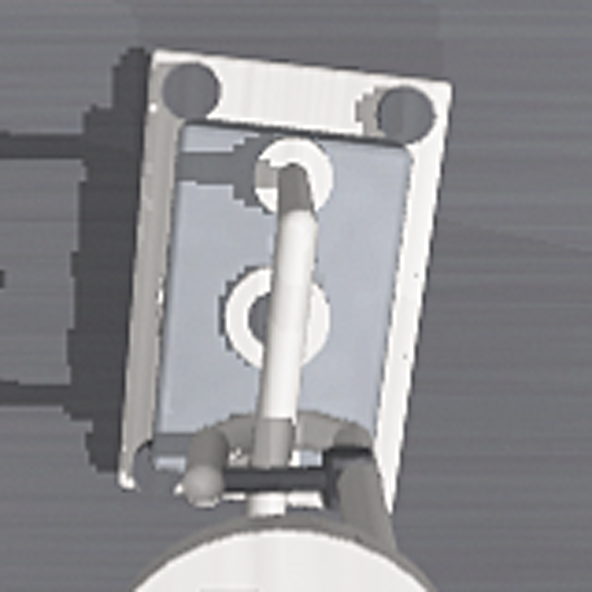

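Gate is level and shut from prong (215,480) to shank (335,480), with the bar under it in the bend. Forces are small, so I'm releasing.

>>> jog_arm:
  steps:
    - [[0,0,0],[0,0,0]]
    - [[0,0,0],[0,0,0]]
    - [[0,0,0],[0,0,0]]
    - [[0,0,0],[0,0,0]]
    - [[0,0,0],[0,0,0]]
    - [[0,0,0],[0,0,0]]
    - [[0,0,0],[0,0,0]]
    - [[0,0,0],[0,0,0]]
  gripper: -1

```text
time_s: 16.35
eef_pos: [0.5421, 0.0007, 0.2998]
tcp_rot: [-0.501, 0.499, 0.501, 0.499]
force: [-0.1, -0.5, 1.0]
width: 0.0855
```

>>> jog_arm:
  steps:
    - [[0,0,0.01],[0,0,0]]
    - [[0,0,0.03],[0,0,0]]
    - [[0,0,0.05],[0,0,0]]
    - [[0,0,0.07],[0,0,0]]
    - [[0,0,0.09],[0,0,0]]
    - [[0,0,0.1],[0,0,0]]
    - [[0,0,0.1],[0,0,0]]
    - [[0,0,0.1],[0,0,0]]

```text
time_s: 17.15
eef_pos: [0.5418, 0.0006, 0.3994]
tcp_rot: [-0.501, 0.499, 0.501, 0.499]
force: [-0.2, -0.5, -0.9]
width: 0.0854
```

```bash
python3 look.py 14; python3 - <<'E'
from h import *
w=load("w14");cv2.imwrite("pics/w14f.png",w["pixels"])
for n in("side8","side14","side0"):
    P,px=cl(load(n),(255,210,320,278))
    m=(P[:,2]>.02)&(P[:,2]<.05);print(n,P[m].mean(0).round(4))
E
```

```text
17.15 [0.5418 0.0006 0.3994] [-0.16 -0.52 -0.89] [-0.01  0.02  0.01] 0.0854
side8 [ 0.5266 -0.0165  0.0362]
side14 [ 0.5254 -0.0143  0.0366]
side0 [ 0.5262 -0.0157  0.0365]
```

View pics/w14f.png

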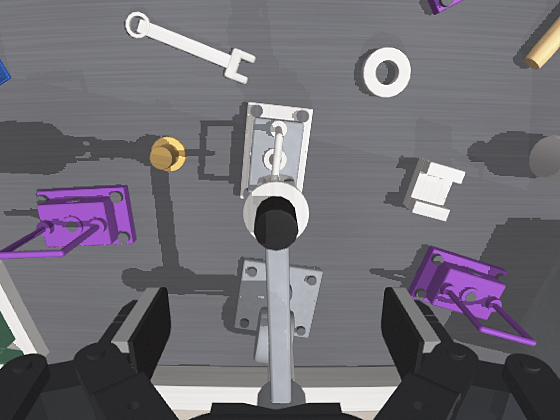

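View pics/side14.png

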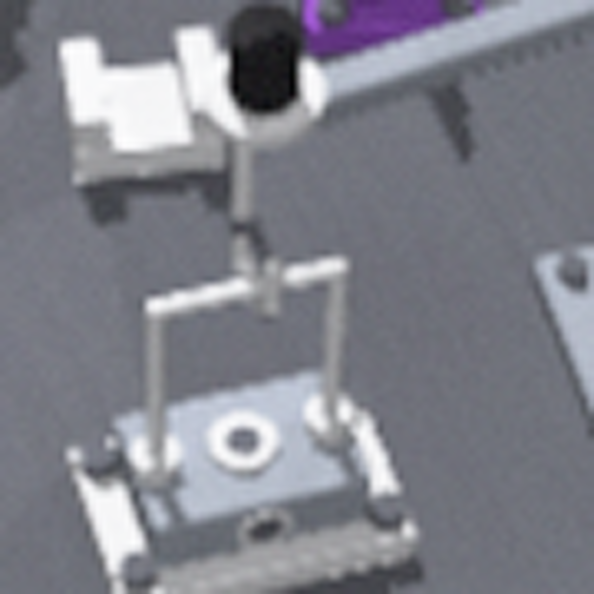

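The knob is free and the hook is still hanging on the bar with the gate shut. The jig has moved by 2 mm at most, so I'm handing in.

```bash
python3 -c "
from rig import sense,sign_off
print(sense()['joint_vel'].round(3));print(sign_off())"
```

```text
[ 0.001  0.003 -0.    -0.003 -0.001 -0.001  0.002]
the job is handed in; nothing more can be done
None
```

The hook is on the jig's bail with the gate shut above the bar, the knob is released, and I handed the job in at about 17 s. I gripped the knob from above, drew the hook down about 108 mm and swung it under the bail. I then drew it up in 1 mm steps until the bar passed the gate and rested in the bend.

**The gate jammed once.** With the bar halfway past it, I lowered the hook about 3 mm. The gate wedged on the bar and the tool read 27 N upward. About 20 N of that was the gate lifting on the bail, less than the jig's weight of about 29 N. I backed off, shifted the hook sideways and the gate snapped shut.

**Last checks:**
- **Gate:** the wrist picture taken just before release shows it level across the mouth, above the bar.
- **Bend:** the force on the tool showed about 5–6 N on the bend before release. After release only the spring pulls, which I estimate at about 7 N but could not measure.
- **Hook and robot:** the hook stayed on the bar after release. The gripper is open about 100 mm above its release point, and tool forces are near zero.
- **Jig:** the side camera puts it within about 2 mm of its start, upright. I did not measure the other things, but they looked unmoved in the last pictures.

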